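# Refit the hob knob on its D-shaft and keep it pressed in

### The job

One control knob of the gas hob was taken off for cleaning and lies on the worktop. Pick it up, turn it so that the flat in its socket matches the flat of the bare D-shaft in the hob's row of controls, push it fully home on that shaft, then press knob and shaft all the way down against the valve spring as one does to keep a flame lit. Finish while still gripping the knob and pressing it down; do not let go, and leave the other things on the worktop where they stand.

Things in the scene. Friction and masses are not known exactly. Their poses are not given: they have to be found in the camera images.
- knob_mid (a point): Loose black hob knob, 34 mm tall, about 60 g, upright on the worktop right of the hob. Point on its axis 17 mm above its underside; z up, x to its pointer nose. Round skirt 42 mm across, 8 mm high; above it a grip bar along x, 38 long, 20 wide, flat sides facing +-y, up to the top; at +x a nose 9 wide, 24 high, to 28 mm from the axis. White line on top from axis to nose.
- knob_mouth (a point): Centre of the loose knob's underside: same axes as knob_mid, 17 mm below it. Here opens its D-shaped socket, 14 mm across, 22 mm deep, whose flat is 3.5 mm from the axis on the nose side (+x).
- shaft_tip (a point): Top centre of the one bare upright D-shaft, 12 mm round with a flat 2.5 mm from the axis, chamfered; x points out of the flat, z up. It does not turn. Unpressed it is 38 mm above the worktop, 30 above the hob plate. A fully home knob's underside is 22 mm below it. Round its foot a black 34 mm collar; its 5 mm wide tongue, to 35 mm from the axis, marks the flat's side, where the nose must point.
- shaft (a joint): Downward travel of the D-shaft against its valve spring, m: 0 released, 0.006 hard stop. The spring pushes back with 5 N at the start and 11 N at the stop. With the knob fully home and pressed to the stop the knob's underside is 2 mm above the hob plate.
- hob: Fixed steel gas hob 510 x 580 mm, its plate 8 mm above the worktop. Origin at worktop level, middle of its row of four controls 75 mm apart (three with knobs, one bare shaft); x along the row, away from the robot, y across the hob: the plate reaches from y -60 to +520 mm. Black pan supports 48 mm above the worktop begin at y +72 mm. A saucepan, 85 mm tall, stands fast on its far left burner.
- fitted1: A fixed fitted knob of the same shape as the loose one, on a control; origin on its axis on the hob plate. Its top is 42 mm above the plate.
- fitted2: Another fixed fitted knob, as fitted1.
- fitted3: Another fixed fitted knob, as fitted1.
- mug: White mug, 80 mm across, 95 mm tall, bystander; origin at underside centre.
- mill: Dark wooden pepper mill, 54 mm across, 170 mm tall, bystander; origin at underside centre.
- jar: Brown glass spice jar, 56 mm across, 100 mm tall, bystander; origin at underside centre.
- timer: Round white kitchen timer, 64 mm across, 38 mm tall, without a nose, bystander; origin at underside centre.
- brush: Wooden-handled brush 240 mm long lying on the worktop between robot and knob, bystander.
There are look-alikes about, which are no part of the job. What is shaped like the part that bears knob_mid but green or red is not meant.

How it is judged:
On the way, in this order (a step that is already met when the one before it is completed fails the run):
1. the knob is lifted clear of the worktop in the gripper (height (world z) of knob_mouth above 0.045 m and contact force between the fingers and knob above 2 N), for 0.2 s.
2. the knob is fully home on the D-shaft, flat to flat (z of knob_mouth in the frame of shaft_tip below -0.019 m and horizontal distance between knob_mouth and shaft_tip below 0.004 m and angle between the x axis of knob_mouth and the x axis of shaft_tip, either way round below 0.3 rad), for 0.2 s.
At the end, for the whole second after the job is handed in: Through the last second: knob gripped (over 3 N), at rest, at least 19 of 22 mm onto the D-shaft, within 4 mm of its axis, flats matched within 0.3 rad, upright within 0.2 rad, shaft pressed down more than 4.5 of 6 mm. No bystander moved over 30 mm (all of step 2 and angle between knob_mouth's own z axis and vertical below 0.2 rad and value of joint shaft above 0.0045 m and contact force between the fingers and knob above 3 N and linear speed of knob below 0.02 m/s); the arm keeps its last pose, push and grip.
It fails at once if another thing on the worktop is moved more than 30 mm (distance of any of mug, mill, jar, timer, brush from where it was at the start of the episode above 0.03 m).
It also fails if it takes over 45 s, if anything falls off the work surface, if the arm or the gripper's body presses on something with over 40 N, if the wrist force passes 120 N, or if a joint passes its speed limit or range.

### The arm

A 7-joint arm with a two-finger parallel gripper is mounted at the origin on the work surface. World frame = base frame: x ahead of the robot, y to its left, z up, the work surface at z = 0. Lengths are in m, angles in rad, forces in N, time in s.
With the tool pointing down it reaches from about 0.4 to 0.85 m from the base axis. Payload 10.4 kg.
Tool frame: the origin (TCP) lies midway between the tips of the shut fingers; the grasp point (between the pads) lies 19 mm behind it; z points along the fingers, y is the line along which they close (so a half turn about z gives the same grasp; the last joint's range is limited). The gripper opens to 85 mm and grips with 20 to 120 N. Pads are 22 mm wide; open, the fingers measure 114 mm over their backs; the gripper's body (76 mm by 85 mm) begins 54 mm behind the grasp point. The pads swing forward as they close: fully open they stand 13 mm farther back than shut.
Start: joints at [-1.373, 0.332, -0.065, 1.46, 0.022, 1.35, -0.088], TCP at [0.137, 0.61, 0.203] pointing down, gripper open.
Joint ranges: [-2.6, 2.6], [-0.5, 2.12], [-1.47, 1.34], [0.16, 2.42], [-1.27, 4.41], [0.06, 2.06], [-2.6, 2.6]. Speed limits (rad/s): [2.22, 2.22, 2.79, 2.79, 3.14, 3.14, 3.14].

### API

Orientations are given as a unit quaternion [x, y, z, w].
In Python, from workcell import get_obs, camera, camera_params, hand_in gives the robot as it stands.
- The arm moves only by the tool carry_out, never from a script. Its argument "commands" is a list that holds one entry, the list of rows, each a list of 6 numbers: the shift along the tool's x, y, z in units of 40 mm (1.0 is 40 mm), then the turn, a rotation vector about the tool's x, y, z in units of 6 degrees (1.0 is 6 degrees). In form: [[[x, y, z, ax, ay, az], ...]]. A call has 1 to 20 rows; each row shifts and turns the commanded pose from where the row before left it, along the tool's axes as they then stand; what a row does not reach is not made up. A row lasts 1/12 s, in which the tool goes at most 41.7 mm and 7.16 degrees, less where a joint would pass 70% of its speed; a pose out of reach is approached as far as the arm can. A call is refused whole if a number of a shift passes 1 or a number of a turn 1, either way. A call with a gripper value outside its range is refused whole. "hand" is the closure, from -1 (fully open) to 1 (shut), set as the call begins (left out, the last holds). The fingers move at their own pace and stop on an object; "force" is the grip in N (left out, the last holds). Time passes only in rows, so rows that do not move let the fingers close. It gives the time, the measured TCP pose, the force, the opening and the grip force at its end, in the units of the state.
- get_obs(): the state, without advancing time (a new reading comes with each control period).
- camera(name): name is "side" or "top" or "wrist"; returns the picture (384x512x3 uint8, red, green, blue); there is no depth.
- camera_params(name): a dict with "mtx" (3x3 intrinsics, pixels), "R" (3x3) and "t" (3): a world point X has camera coordinates R X + t. Camera axes: x right, y down, z forward; pixel columns grow to the right and rows downward; lengths in m; the calibration is good to about 2 mm. The wrist camera is an equidistant fisheye: a pixel r from the principal point sees the ray r / f radians off the axis. A picture is of the moment at which its call begins: read the wrist's pose just before it. camera_params takes no time and is no camera call; for the wrist camera it gives the pose at the moment of the call.
- hand_in(): hands the job in; it is judged then, once.
The state is a dict: "clock": time; "joint_pos": joint angles; "joint_velocities": joint speeds; "tau": joint torques, N m; "position": TCP position; "ee_rot": TCP orientation; "ft_force": force on the tool from outside, world axes, zero at the start; "torque": the same for the moment, N m; "grip_width": opening from 0.0 (shut) to 1.0 (fully open); "grasp_force": force on a finger pad.
Only numpy, scipy, OpenCV 4.12 (cv2) and the standard library are available. Lean on these libraries where they do the work, as an engineer would, in place of code of your own. Each camera call takes 0.05 s, during which the arm holds its last target. There are 200 camera calls.

## Working session

There is one attempt and no reset: what is moved stays moved. The work goes in short steps, Python scripts to look and compute and a tool call to move; the robot and the scene stay as the last step left them, time stands still between calls to the robot, and variables do not carry over. Pictures are saved under pics/ and viewed, at most 10 in all, crops included, and the job is handed in when it is done.

Besides the shell and the picture viewer there is one more tool, called after "Emit:" as name(argument=value, ...) on one line, values as JSON. carry_out: Moves the arm, as the interface text tells. Its arguments: {"type":"object","properties":{"commands":{"type":"array"},"hand":{"type":"number"},"force":{"type":"number"}},"required":["commands"]}

```bash
mkdir -p pics
python3 - <<'E'
from workcell import *
import cv2,numpy as np
for n in ["top","side","wrist"]:
    im=camera(n); cv2.imwrite(f"pics/{n}0.png",im[:,:,::-1])
    p=camera_params(n); print(n,np.round(p["mtx"],1).tolist(),np.round(p["R"],3).tolist(),np.round(p["t"],3).tolist())
o=get_obs(); print(o["clock"],o["position"],o["ee_rot"],o["grip_width"],o["ft_force"])
a=cv2.imread("pics/top0.png"); cv2.imwrite("pics/top0b.png",cv2.resize(a,(800,600),interpolation=cv2.INTER_CUBIC))
E
```

```text
top [[444.3, 0.0, 259.5], [0.0, 444.3, 198.2], [0.0, 0.0, 1.0]] [[-0.001, -1.0, 0.028], [-0.998, -0.001, -0.06], [0.06, -0.028, -0.998]] [-0.233, 0.531, 1.215]
side [[474.3, 0.0, 250.3], [0.0, 474.3, 183.8], [0.0, 0.0, 1.0]] [[0.843, -0.538, 0.007], [-0.389, -0.618, -0.683], [0.372, 0.573, -0.73]] [-0.546, 0.106, 0.977]
wrist [[297.3, 0.0, 253.8], [0.0, 297.3, 197.7], [0.0, 0.0, 1.0]] [[0.219, 0.976, -0.0], [0.928, -0.208, 0.31], [0.302, -0.068, -0.951]] [-0.625, -0.041, 0.38]
0.15 [0.13678042 0.60953609 0.20200958] [ 1.10149276e-01  9.93914914e-01 -5.27262509e-04 -4.51798596e-05] 0.999902641216332 [0.33578391 0.26887525 0.45698599]
```

View pics/top0b.png

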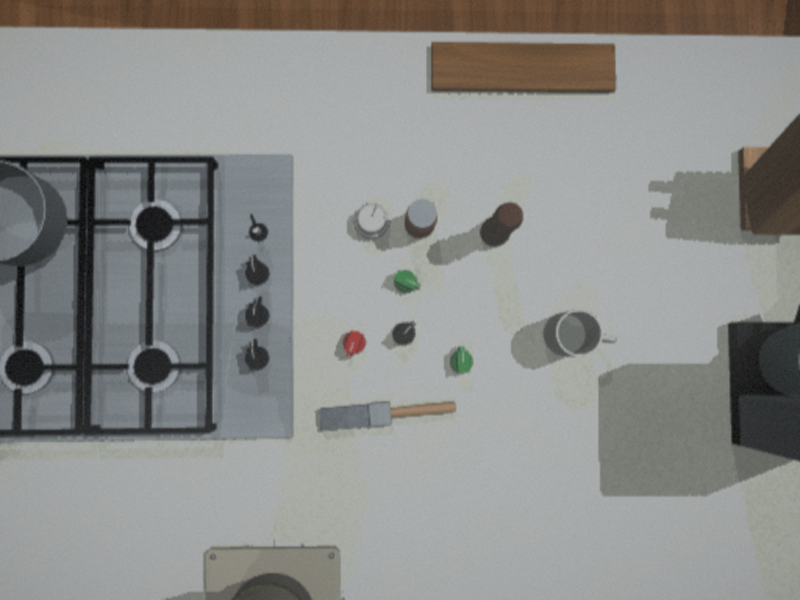

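View pics/side0.png

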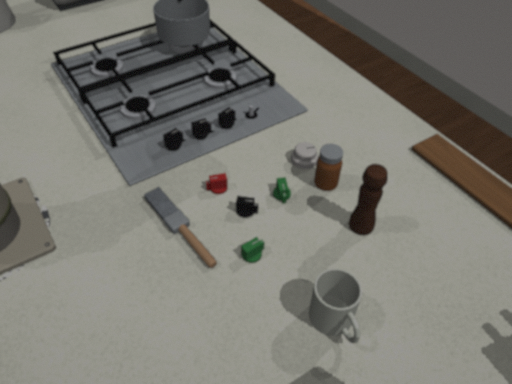

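The top view (800x600) shows these candidates for the loose knob:
- black at (403,333)
- red at (354,343)
- green at (405,281) and (461,360)
- fitted black at (257,270), (257,314) and (257,356)
- white timer at (372,220)

By the description I choose the black one at (403,333). The bare shaft is at (257,230), with its tongue pointing up and slightly left. I'll check both in one crop.

```bash
cat > h.py <<'E'
import numpy as np,cv2
from workcell import *
def ray(n,u,v,p=None):
    p=p or camera_params(n); M=np.array(p["mtx"]);R=np.array(p["R"]);t=np.array(p["t"])
    a=np.array([(u-M[0,2])/M[0,0],(v-M[1,2])/M[1,1]])
    if n=="wrist":
        r=np.linalg.norm(a); d=np.r_[a/max(r,1e-9)*np.sin(r),np.cos(r)]
    else: d=np.r_[a,1]
    return -R.T@t, R.T@d
def atz(n,u,v,z,p=None):
    c,d=ray(n,u,v,p); return c+d*(z-c[2])/d[2]
def proj(n,X,p=None):
    p=p or camera_params(n); M=np.array(p["mtx"]); c=np.array(p["R"])@X+np.array(p["t"])
    a=c[:2]/c[2]
    if n=="wrist":
        s=np.linalg.norm(c[:2]); a=c[:2]/s*np.arctan2(s,c[2])
    return a*M[0,0]+M[:2,2]
E
python3 - <<'E'
from h import *
a=cv2.imread("pics/top0.png"); s=cv2.imread("pics/side0.png")
def c(i,u,v,w=25): return cv2.resize(i[v-w:v+w,u-w:u+w],(400,300) if 0 else (390,290),interpolation=cv2.INTER_CUBIC)
def c(i,u,v): return cv2.resize(i[v-18:v+18,u-24:u+24],(400,300),interpolation=cv2.INTER_CUBIC)
cv2.imwrite("pics/crop1.png",np.vstack([np.hstack([c(a,258,213),c(a,164,147)]),np.hstack([c(s,246,206),c(s,252,112)])]))
print("knob",atz("top",258,213,.034),atz("side",246,206,.02)); print("shaft",atz("top",164,147,.038),atz("side",252,112,.02))
E
```

```text
knob [ 0.48910246 -0.22798709  0.034     ] [ 0.48736729 -0.23339814  0.02      ]
shaft [0.66970216 0.02955678 0.038     ] [0.67071329 0.02856857 0.02      ]
```

View pics/crop1.png

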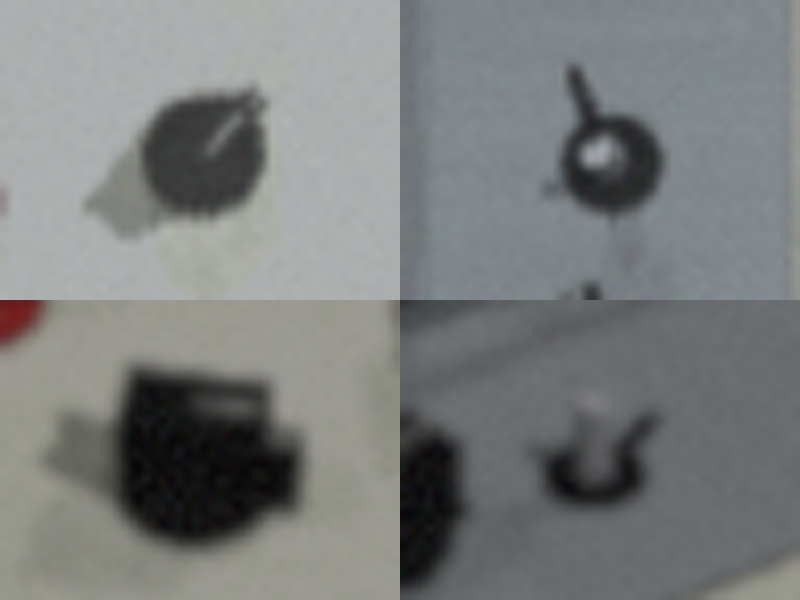

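The crop confirms it. The loose black knob has its nose up and right, at about -40° world. The shaft's tongue is up and left, at about +23° world.

Emit:
carry_out(commands=[[[-0.58,-0.37,-0.03,0,0,0],[-0.58,-0.37,-0.03,0,0,0],[-0.58,-0.37,-0.03,0,0,0],[-0.58,-0.37,-0.03,0,0,0],[-0.58,-0.37,-0.03,0,0,0],[-0.58,-0.37,-0.03,0,0,0],[-0.58,-0.37,-0.03,0,0,0],[-0.58,-0.37,-0.03,0,0,0],[-0.58,-0.37,-0.03,0,0,0],[-0.58,-0.37,-0.03,0,0,0],[-0.58,-0.37,-0.03,0,0,0],[-0.58,-0.37,-0.03,0,0,0],[-0.58,-0.37,-0.03,0,0,0],[-0.58,-0.37,-0.03,0,0,0],[-0.58,-0.37,-0.03,0,0,0],[-0.58,-0.37,-0.03,0,0,0]]], hand=-1)

```text
clock: 1.48
position: [0.4479, 0.2963, 0.2217]
ee_rot: [0.11, 0.994, -0.0, -0.0]
ft_force: [0.6, 1.2, -0.2]
grip_width: 0.997
grasp_force: 0.0
```

```bash
cat >> h.py <<'E'
from scipy.spatial.transform import Rotation as Ro
def to(target,yaw):
    "turn about tool z (deg) wanted first, then shift in 40mm units in turned axes"
    o=get_obs(); R=Ro.from_quat(o["ee_rot"]); y=R.as_matrix()[:,1]
    cur=np.degrees(np.arctan2(y[1],y[0])); d=(yaw-cur+180)%360-180
    # tidy: tool exactly down
    a=np.radians(yaw); Y=np.array([np.cos(a),np.sin(a),0]); Z=np.array([0,0,-1.]); G=np.c_[np.cross(Y,Z),Y,Z]
    rv=np.degrees((R.inv()*Ro.from_matrix(G)).as_rotvec())/6
    dp=np.array(target)-o["position"]
    print("t %.2f yaw %.2f pos"%(o["clock"],cur),np.round(o["position"],4),"j",np.round(o["joint_pos"],2),"F",np.round(o["ft_force"],1),"grip",round(float(o["grip_width"]),3),np.round(o["grasp_force"],1))
    print("turn units",np.round(rv,3),"shift units",np.round(G.T@dp/.04,3), "shift unturned",np.round(R.as_matrix().T@dp/.04,3))
E
python3 -c "
from h import *
to([.489,-.229,.17],50)"
```

```text
t 1.48 yaw 77.35 pos [0.4479 0.2963 0.2217] j [-0.88  0.12  0.23  1.68 -0.03  1.34  0.71] F [ 0.6  1.2 -0.2] grip 0.997 0.0
turn units [-1.000e-03 -2.000e-03  4.559e+00] shift units [-9.229 -9.4    1.294] shift unturned [ -3.879 -12.589   1.294]
```

Emit:
carry_out(commands=[[[-0.2,-0.63,0,0,0,0],[-0.2,-0.63,0,0,0,0],[-0.2,-0.63,0,0,0,0],[-0.2,-0.63,0,0,0,0],[-0.2,-0.63,0,0,0,0],[-0.2,-0.63,0,0,0,0],[-0.2,-0.63,0,0,0,0],[-0.2,-0.63,0,0,0,0],[-0.2,-0.63,0,0,0,0],[-0.2,-0.63,0,0,0,0],[-0.19,-0.63,0.1,0,0,0],[-0.19,-0.63,0.1,0,0,0],[-0.19,-0.63,0.1,0,0,0],[-0.19,-0.63,0.1,0,0,0],[-0.19,-0.63,0.1,0,0,0],[-0.19,-0.63,0.1,0,0,0],[-0.19,-0.63,0.1,0,0,0],[-0.19,-0.63,0.1,0,0,0],[-0.19,-0.63,0.1,0,0,0],[-0.19,-0.63,0.1,0,0,0]]])

```text
clock: 3.15
position: [0.4889, -0.2296, 0.1815]
ee_rot: [0.11, 0.994, 0.0, 0.0]
ft_force: [-0.3, 0.5, 0.2]
grip_width: 1.005
grasp_force: 0.0
```

Emit:
carry_out(commands=[[[0,0,0,0,0,0.65],[0,0,0,0,0,0.65],[0,0,0,0,0,0.65],[0,0,0,0,0,0.65],[0,0,0,0,0,0.65],[0,0,0,0,0,0.65],[0,0,0,0,0,0.65],[0,0,0,0,0,0],[0,0,0,0,0,0]]])

```text
clock: 3.9
position: [0.4889, -0.2283, 0.1816]
ee_rot: [0.341, 0.94, 0.0, -0.0]
ft_force: [-0.1, 0.7, -0.6]
grip_width: 1.0
grasp_force: 0.0
```

Run:
```python
from h import *
to([.489,-.229,.17],50)
p=camera_params("wrist"); im=camera("wrist")[:,:,::-1]
u,v=proj("wrist",np.array([.489,-.229,.03]),p); print(u,v)
import pickle; pickle.dump(p,open("p1.pkl","wb"))
cv2.imwrite("pics/w1full.png",im)
u,v=int(u),int(v); x0,y0=u-80,v-60
print(x0,y0)
cv2.imwrite("pics/w1.png",cv2.resize(np.pad(im,((100,100),(100,100),(0,0)))[y0+100:y0+220,x0+100:x0+260],(800,600),interpolation=cv2.INTER_CUBIC))
```

```text
t 3.90 yaw 50.17 pos [ 0.4889 -0.2283  0.1816] j [-0.36  0.18  0.8   1.75 -0.14  1.26  1.36] F [-0.1  0.7 -0.6] grip 1.0 0.0
turn units [-0.    -0.003  0.029] shift units [-0.012 -0.012  0.291] shift unturned [-0.012 -0.012  0.291]
252.83167870952033 175.707945309579
172 115
```

View pics/w1.png

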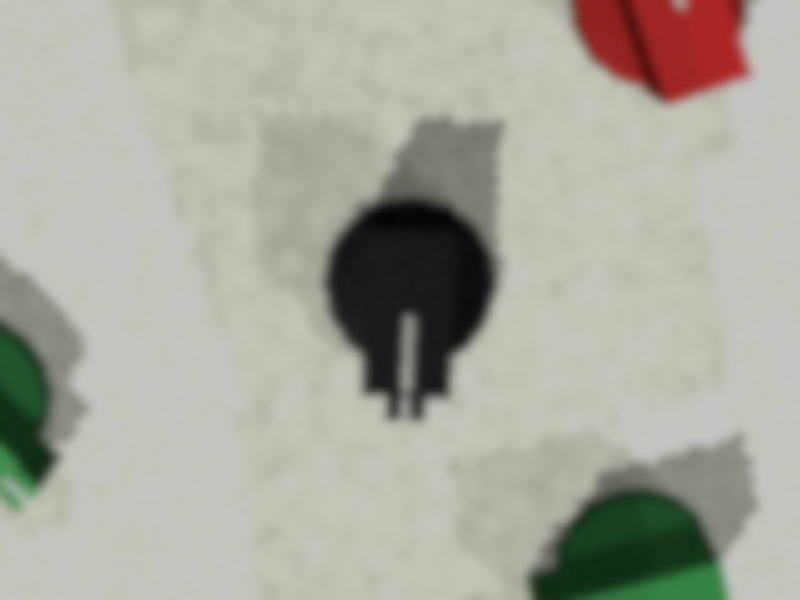

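The wrist crop shows the black knob upright:
- white line from (409,313) to (407,392)
- nose tip at (406,418)
- skirt edges at x 328 and 492, row about 283

Red and green look-alikes are nearby.

Run:
```python
from h import *
import pickle; p=pickle.load(open("p1.pkl","rb"))
f=lambda X,Y,z:atz("wrist",172+(X+.5)/5-.5,115+(Y+.5)/5-.5,z,p)[:2]
a=f(409,313,.034);b=f(407,394,.034);n=f(406,418,.024);l=f(328,283,.008);r=f(492,283,.008)
ang=lambda d:np.degrees(np.arctan2(d[1],d[0]))
print(a,b,np.linalg.norm(b-a),ang(b-a)); print("nose",n,np.linalg.norm(n-a),ang(n-a)); print("skirt",(l+r)/2,np.linalg.norm(l-r))
cl=f(365,393,.034);cr=f(449,393,.034);m=(cl+cr)/2; print(m,np.linalg.norm(cl-cr),ang(cl-cr)-90)
```

```text
[ 0.48996281 -0.22897119] [ 0.50407962 -0.24133015] 0.018762421609144413 -41.20143361483102
nose [ 0.51078087 -0.24725463] 0.02770696240695735 -41.29118575904283
skirt [ 0.48941283 -0.22823046] 0.03905787668599649
[ 0.50389761 -0.24117898] 0.018880151368215404 -219.81685903862441
```

```bash
python3 -c "
from h import *
to([.4898,-.2288,.012],49)"
```

```text
t 3.95 yaw 50.19 pos [ 0.489  -0.2283  0.1817] j [-0.36  0.18  0.8   1.75 -0.14  1.26  1.36] F [-0.3  0.4  0.8] grip 0.999 0.0
turn units [-0.    -0.002  0.199] shift units [-0.024  0.005  4.241] shift unturned [-0.025  0.005  4.241]
```

Emit:
carry_out(commands=[[[-0.02,0,0.4,0,0,0.2],[0,0,0.4,0,0,0],[0,0,0.4,0,0,0],[0,0,0.4,0,0,0],[0,0,0.4,0,0,0],[0,0,0.4,0,0,0],[0,0,0.4,0,0,0],[0,0,0.4,0,0,0],[0,0,0.3,0,0,0],[0,0,0.3,0,0,0],[0,0,0.24,0,0,0],[0,0,0.2,0,0,0],[0,0,0,0,0,0],[0,0,0,0,0,0]]], hand=-1)

```text
clock: 5.12
position: [0.4896, -0.229, 0.0121]
ee_rot: [0.351, 0.936, -0.0, -0.0]
ft_force: [-0.1, -0.8, 0.1]
grip_width: 0.997
grasp_force: 0.0
```

Emit:
carry_out(commands=[[[0,0,0,0,0,0],[0,0,0,0,0,0],[0,0,0,0,0,0],[0,0,0,0,0,0],[0,0,0,0,0,0],[0,0,0,0,0,0],[0,0,0,0,0,0],[0,0,0,0,0,0],[0,0,0,0,0,0],[0,0,0,0,0,0],[0,0,0,0,0,0],[0,0,0,0,0,0]]], hand=1, force=60)

```text
clock: 6.12
position: [0.4896, -0.2289, 0.0122]
ee_rot: [0.351, 0.936, 0.0, -0.0]
ft_force: [-0.4, 1.4, 0.1]
grip_width: 0.001
grasp_force: 0.0
```

Gripper fully shut with no force, so something's off; looking.

Run:
```python
from h import *
to([.4898,-.2288,.012],49)
import pickle
p=camera_params("wrist"); im=camera("wrist")[:,:,::-1]; s=camera("side")[:,:,::-1]
pickle.dump(p,open("p2.pkl","wb"));cv2.imwrite("pics/w2full.png",im)
print(proj("wrist",np.array([.4898,-.2288,.034]),p))
u,v=246,200
b=cv2.resize(s[v-60:v+60,u-50:u+50],(400,480),interpolation=cv2.INTER_CUBIC)
a=cv2.resize(im,(400,300));a=np.vstack([a,np.zeros((180,400,3),np.uint8)])
cv2.imwrite("pics/w2.png",np.hstack([a,b]))
```

```text
t 6.12 yaw 48.85 pos [ 0.4896 -0.2289  0.0122] j [-0.25  0.41  0.72  1.91 -0.34  0.93  1.48] F [-0.4  1.4  0.1] grip 0.001 0.0
turn units [ 0.001 -0.001 -0.025] shift units [-0.001  0.004  0.004] shift unturned [-0.001  0.004  0.004]
[253.24756482 248.17882055]
```

View pics/w2.png

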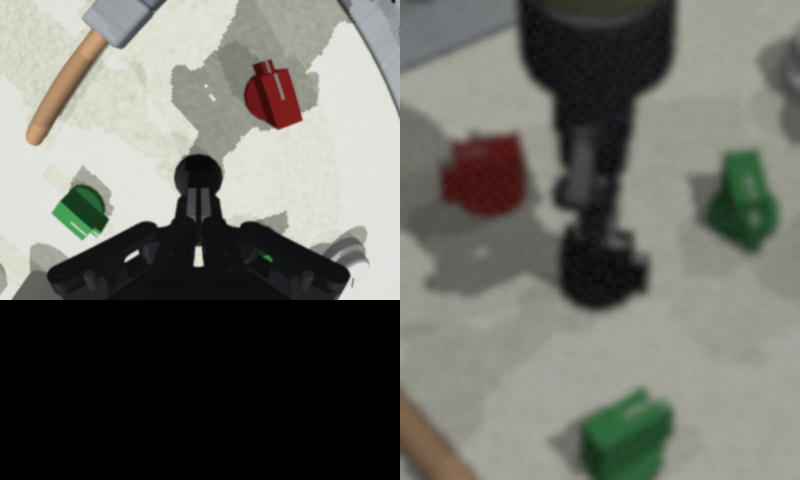

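Run:
```python
from h import *
import pickle
p=pickle.load(open("p2.pkl","rb"));im=cv2.imread("pics/w2full.png")
cv2.imwrite("pics/w2c.png",cv2.resize(im[180:330,153:353],(800,600),interpolation=cv2.INTER_CUBIC))
a=np.radians(-41);n=np.array([np.cos(a),np.sin(a),0]);c=np.array([.4898,-.2288,0])
for nm,X in dict(skirtback=c-.021*n+[0,0,.008],topback=c-.019*n+[0,0,.034],axis=c+[0,0,.034],topfront=c+.019*n+[0,0,.034]).items(): print(nm,(proj("wrist",X,p)-[153,180])*4)
print("now",get_obs()["grip_width"],get_obs()["grasp_force"],get_obs()["clock"])
```

```text
skirtback [400.78004243  74.51070097]
topback [400.56334404 148.4304954 ]
axis [400.99025926 272.71528219]
topfront [401.39208359 384.73132046]
now -0.0021230856547384135 0.0 6.2167
```

View pics/w2c.png

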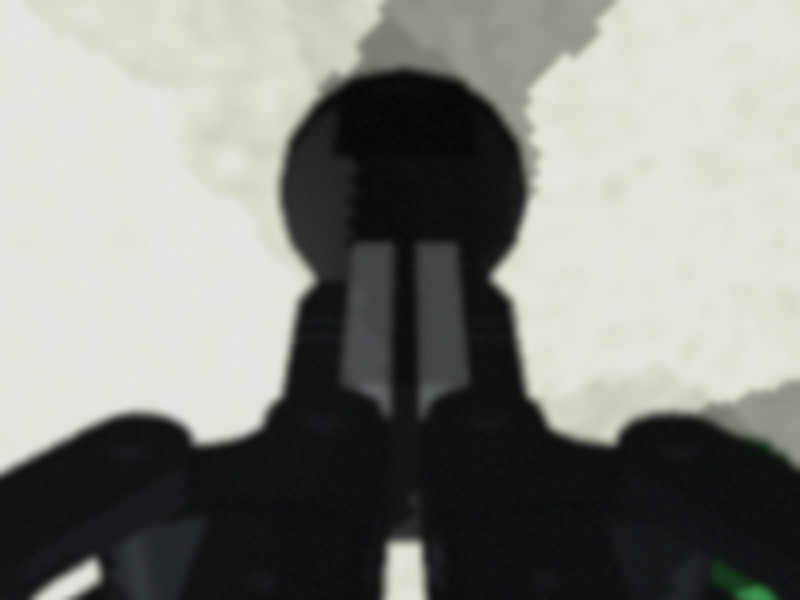

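The knob has not moved: its bar end is at row 155, as predicted. The grey pads end at row 240, so the shut fingertips are above the knob's top, higher than the TCP reading implies. I'll probe the true tip height by a gentle descent onto the knob top.

Emit:
carry_out(commands=[[[0,0,0.03,0,0,0],[0,0,0.03,0,0,0],[0,0,0,0,0,0]]])

```text
clock: 6.47
position: [0.4895, -0.2288, 0.0095]
ee_rot: [0.351, 0.936, 0.0, -0.0]
ft_force: [0.4, -0.2, -0.2]
grip_width: -0.002
grasp_force: 0.0
```

Emit:
carry_out(commands=[[[0,0,0.03,0,0,0],[0,0,0.03,0,0,0],[0,0,0,0,0,0]]])

```text
clock: 6.72
position: [0.4895, -0.2289, 0.0071]
ee_rot: [0.351, 0.936, 0.0, -0.0]
ft_force: [-0.5, -0.1, -0.6]
grip_width: 0.001
grasp_force: 0.0
```

Emit:
carry_out(commands=[[[0,0,0.03,0,0,0],[0,0,0.03,0,0,0],[0,0,0,0,0,0]]])

```text
clock: 6.97
position: [0.4898, -0.229, 0.0055]
ee_rot: [0.352, 0.936, 0.0, -0.0]
ft_force: [-2.7, 1.5, 8.7]
grip_width: -0.001
grasp_force: 4.3
```

Run:
```python
from h import *
to([.4898,-.2288,.012],49)
s=camera("side")[:,:,::-1]; im=camera("wrist")[:,:,::-1]
cv2.imwrite("pics/s3full.png",s)
for z in (0,.012,.034,.05): print(z,(proj("side",np.array([.4895,-.2289,z]))-[216,160])*10)
s=np.clip(s.astype(float)*2.2,0,255).astype(np.uint8)
w=np.clip(im[180:330,153:353].astype(float)*2.2,0,255).astype(np.uint8)
cv2.imwrite("pics/s3.png",np.hstack([cv2.resize(s[160:220,226:266],(400,600),interpolation=cv2.INTER_CUBIC),cv2.resize(w[:,50:150],(400,600),interpolation=cv2.INTER_CUBIC)]))
```

```text
t 6.97 yaw 48.84 pos [ 0.4898 -0.229   0.0055] j [-0.25  0.43  0.71  1.92 -0.35  0.92  1.49] F [-2.7  1.5  8.7] grip -0.001 4.3
turn units [ 0.005 -0.003 -0.027] shift units [ 0.002  0.004 -0.163] shift unturned [ 0.002  0.004 -0.163]
0 [297.18844027 502.49811372]
0.012 [297.21150029 466.62556232]
0.034 [297.25482339 399.23142185]
0.05 [297.28721297 348.8456451 ]
```

View pics/s3.png

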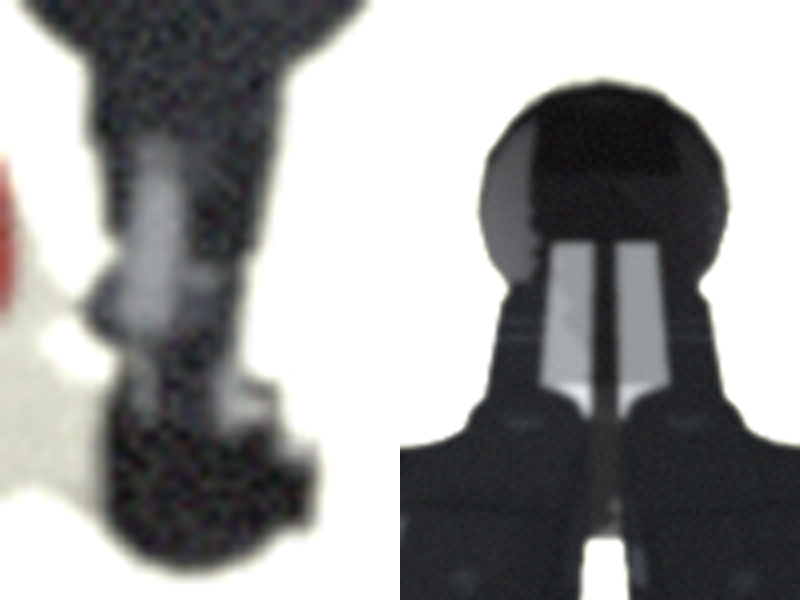

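Side crop: the fingertips sit on the knob's bar top at about row 400, matching the predicted z = 0.034. Contact starts at a TCP reading of about 0.006, so the real tips are about 28 mm behind the reported TCP. I'll open, go 22 mm lower while watching the force, and close again.

Emit:
carry_out(commands=[[[0,0,-0.3,0,0,0],[0,0,0,0,0,0],[0,0,0,0,0,0],[0,0,0,0,0,0],[0,0,0,0,0,0],[0,0,0,0,0,0],[0,0,0,0,0,0],[0,0,0,0,0,0],[0,0,0,0,0,0],[0,0,0,0,0,0]]], hand=-1)

```text
clock: 7.9
position: [0.4896, -0.2289, 0.0169]
ee_rot: [0.351, 0.936, 0.0, -0.0]
ft_force: [-0.2, -0.2, -1.1]
grip_width: 1.002
grasp_force: 0.0
```

Emit:
carry_out(commands=[[[0,0,0.1,0,0,0],[0,0,0.1,0,0,0],[0,0,0.1,0,0,0],[0,0,0.1,0,0,0],[0,0,0.1,0,0,0],[0,0,0,0,0,0]]])

```text
clock: 8.4
position: [0.489, -0.2287, -0.004]
ee_rot: [0.351, 0.936, -0.0, -0.001]
ft_force: [-0.2, 0.4, -0.6]
grip_width: 1.0
grasp_force: 0.0
```

Emit:
carry_out(commands=[[[0,0,0.1,0,0,0],[0,0,0.1,0,0,0],[0,0,0.06,0,0,0],[0,0,0,0,0,0]]])

```text
clock: 8.73
position: [0.4893, -0.2287, -0.014]
ee_rot: [0.351, 0.936, -0.0, -0.0]
ft_force: [-0.8, 0.1, 0.2]
grip_width: 0.997
grasp_force: 0.0
```

Emit:
carry_out(commands=[[[0,0,0,0,0,0],[0,0,0,0,0,0],[0,0,0,0,0,0],[0,0,0,0,0,0],[0,0,0,0,0,0],[0,0,0,0,0,0],[0,0,0,0,0,0],[0,0,0,0,0,0],[0,0,0,0,0,0],[0,0,0,0,0,0]]], hand=1, force=60)

```text
clock: 9.57
position: [0.49, -0.229, -0.0131]
ee_rot: [0.351, 0.936, 0.0, 0.0]
ft_force: [-0.7, 0.4, 5.4]
grip_width: 0.222
grasp_force: 59.5
```

Emit:
carry_out(commands=[[[0,0,-0.1,0,0,0],[0,0,-0.3,0,0,0],[0,0,-0.4,0,0,0],[0,0,-0.4,0,0,0],[0,0,-0.4,0,0,0],[0,0,-0.4,0,0,0],[0,0,-0.4,0,0,0],[0,0,-0.4,0,0,0],[0,0,-0.4,0,0,0],[0,0,-0.4,0,0,0],[0,0,-0.4,0,0,0],[0,0,-0.4,0,0,0],[0,0,-0.3,0,0,0],[0,0,-0.2,0,0,0]]])

```text
clock: 10.73
position: [0.4898, -0.2292, 0.1843]
ee_rot: [0.352, 0.936, 0.0, 0.001]
ft_force: [0.9, -0.5, 0.2]
grip_width: 0.218
grasp_force: 58.7
```

Emit:
carry_out(commands=[[[0,0,0,0,0,-0.6],[0,0,0,0,0,-0.6],[0,0,0,0,0,-0.6],[0,0,0,0,0,-0.6],[0,0,0,0,0,-0.6],[0,0,0,0,0,-0.6],[0,0,0,0,0,-0.6],[0,0,0,0,0,-0.6],[0,0,0,0,0,-0.6],[0,0,0,0,0,-0.6],[0,0,0,0,0,-0.6],[0,0,0,0,0,-0.6],[0,0,0,0,0,-0.6],[0,0,0,0,0,-0.6],[0,0,0,0,0,-0.6],[0,0,0,0,0,-0.6],[0,0,0,0,0,-0.6],[0,0,0,0,0,-0.5]]])

```text
clock: 12.23
position: [0.4893, -0.2289, 0.1824]
ee_rot: [-0.201, 0.98, 0.0, -0.0]
ft_force: [-0.0, -0.9, -1.0]
grip_width: 0.214
grasp_force: 58.8
```

```bash
python3 -c "
from h import *
to([.670,.0295,.181],113)"
```

```text
t 12.23 yaw 113.23 pos [ 0.4893 -0.2289  0.1824] j [-0.25  0.17  0.68  1.75 -0.11  1.26  2.43] F [-0.  -0.9 -1. ] grip 0.214 58.8
turn units [ 0.004 -0.006  0.038] shift units [-6.683  4.182  0.036] shift unturned [-6.7    4.155  0.033]
```

Emit:
carry_out(commands=[[[-0.42,0.26,0,0,0,0],[-0.42,0.26,0,0,0,0],[-0.42,0.26,0,0,0,0],[-0.42,0.26,0,0,0,0],[-0.42,0.26,0,0,0,0],[-0.42,0.26,0,0,0,0],[-0.42,0.26,0,0,0,0],[-0.42,0.26,0,0,0,0],[-0.42,0.26,0,0,0,0],[-0.42,0.26,0,0,0,0],[-0.42,0.26,0,0,0,0],[-0.42,0.26,0,0,0,0],[-0.42,0.26,0,0,0,0],[-0.42,0.26,0,0,0,0],[-0.42,0.26,0,0,0,0],[-0.4,0.26,0,0,0,0],[0,0,0,0,0,0],[0,0,0,0,0,0]]])

```text
clock: 13.73
position: [0.6711, 0.0304, 0.1818]
ee_rot: [-0.201, 0.98, -0.0, -0.001]
ft_force: [0.4, -0.5, -1.0]
grip_width: 0.218
grasp_force: 58.8
```

Run:
```python
from h import *
import pickle
to([.670,.0295,.181],113)
p=camera_params("wrist"); im=camera("wrist")[:,:,::-1]
pickle.dump(p,open("p4.pkl","wb")); cv2.imwrite("pics/w4full.png",im)
for z in (.008,.038): print(proj("wrist",np.array([.67,.0295,z]),p))
im=np.clip(im.astype(float)*1.6,0,255).astype(np.uint8)
x0,y0=173,115; print(x0,y0)
cv2.imwrite("pics/w4.png",cv2.resize(im[y0:y0+120,x0:x0+160],(800,600),interpolation=cv2.INTER_CUBIC))
```

```text
t 13.73 yaw 113.16 pos [0.6711 0.0304 0.1818] j [-0.48  0.48  0.53  1.38 -0.24  1.35  2.02] F [ 0.4 -0.5 -1. ] grip 0.218 58.8
turn units [ 0.001 -0.012  0.026] shift units [ 0.035 -0.01   0.02 ] shift unturned [ 0.035 -0.01   0.02 ]
[253.57765709 169.69944896]
[253.59733892 175.68758264]
173 115
```

View pics/w4.png

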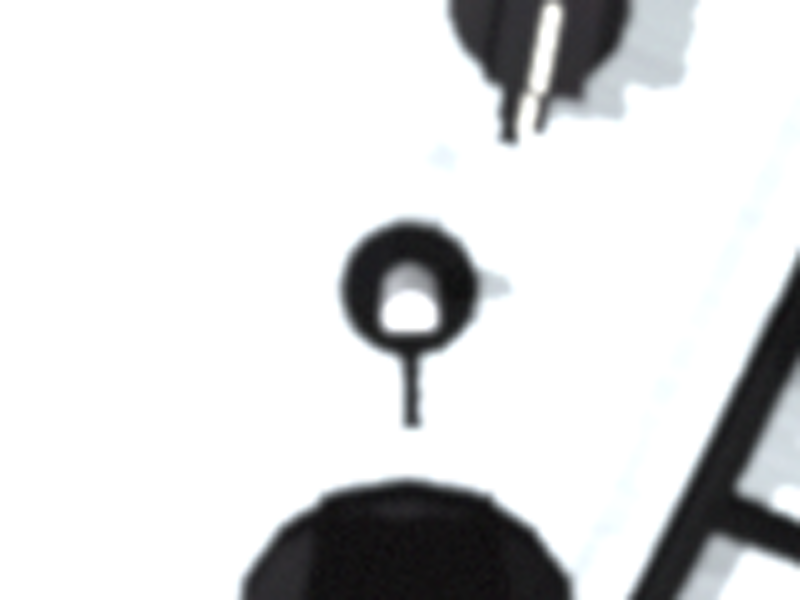

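Wrist crop (5x from origin 173,115):
- collar centre at (409.5,286.5)
- shaft top axis at (410.5,319.5)
- flat edge at row 333, on the tongue side
- tongue end at (412.5,425)
- held knob's skirt: top contour at row 480, columns 245–570

Run:
```python
from h import *
import pickle; p=pickle.load(open("p4.pkl","rb"))
f=lambda X,Y,z:atz("wrist",173+(X+.5)/5-.5,115+(Y+.5)/5-.5,z,p)[:2]
ang=lambda d:np.degrees(np.arctan2(d[1],d[0]))
l,r=f(341,286.5,.009),f(478,286.5,.009);print("collar",(l+r)/2,np.linalg.norm(l-r))
t=f(410.5,319.5,.038);print("tip",t,"diam",np.linalg.norm(f(380,325,.038)-f(441,325,.038)))
fl=f(410.5,333,.038);print("flat",np.linalg.norm(fl-t))
for z in(.009,.012):
  to_=f(412.5,425,z);c=(f(409.5,218,z)+f(409.5,355,z))/2;print("tongue",to_,ang(to_-c),np.linalg.norm(to_-c),c,"tip",ang(to_-t))
o=get_obs();X=Ro.from_quat(o["ee_rot"]).as_matrix();P=np.array([.6711,.0304,.1818])
for dz in(.013,.021):
  for d in(.019,.021,.023): print(dz,d,(proj("wrist",P+X[:,0]*d+[0,0,dz],p)-[173,115])*5)
```

```text
collar [0.67180783 0.03146748] 0.03256938505692452
tip [0.67244049 0.03185676] diam 0.013366724563346465
flat 0.003058369068186852
tongue [0.70339583 0.04580927] 24.4300290957266 0.034490681880893 [0.6719932  0.03154456] tip 24.262536182304746
tongue [0.70248782 0.04540083] 24.430029095726706 0.03419034301223578 [0.67135864 0.03126033] tip 24.263838937923484
0.013 0.019 [407.84678773 480.50136042]
0.013 0.021 [407.89916701 464.01901079]
0.013 0.023 [407.95161591 447.40253939]
0.021 0.019 [408.13059471 506.29309076]
0.021 0.021 [408.18717867 489.15996754]
0.021 0.023 [408.24384735 471.87413257]
```

Run:
```python
from h import *
import pickle; from scipy.optimize import least_squares
p=pickle.load(open("p4.pkl","rb"));g=cv2.cvtColor(cv2.imread("pics/w4full.png"),cv2.COLOR_BGR2GRAY).astype(float)
o=get_obs();X=Ro.from_quat(o["ee_rot"]).as_matrix();P=np.array([.6711,.0304,.1818])
pts=[]
for u in range(224,284):
    for v in range(205,250):
        if g[v,u]<70: 
            a,b=g[v-1,u],g[v,u]; pts.append((u,v-1+(a-70)/(a-b) if a>b else v)); break
pts=np.array(pts); print(np.round(pts[::8],1).tolist())
th=np.radians(np.linspace(-89,89,400))
def res(q,r=.021):
    C=P+X[:,0]*q[0]+X[:,1]*q[1]+np.array([0,0,q[2]])
    W=np.array([proj("wrist",C+r*(np.cos(t)*X[:,0]+np.sin(t)*X[:,1]),p) for t in th])
    return np.array([np.min(np.hypot(*(W-k).T)) for k in pts])
for z in (.011,.013,.015,.018):
    s=least_squares(lambda q:res([q[0],q[1],z]),[0,0],diff_step=1e-3,x_scale=.001);print(z,s.x,s.cost)
```

```text
[[224.0, 227.2], [232.0, 218.2], [240.0, 213.2], [248.0, 211.7], [256.0, 211.0], [264.0, 212.5], [272.0, 216.0], [280.0, 222.2]]
0.011 [-0.00277931 -0.00037178] 3.3400732810460028
0.013 [-0.00206335 -0.00037452] 4.349114993898376
0.015 [-0.00134734 -0.00040354] 5.621991094408856
0.018 [-0.00027095 -0.00037685] 8.035861062767482
```

```bash
cat > fit.py <<'E'
from h import *
import pickle; from scipy.optimize import least_squares
def fit(pf,img,P,yaw,z,us,v0,thr=60):
    p=pickle.load(open(pf,"rb"));g=cv2.cvtColor(cv2.imread(img),cv2.COLOR_BGR2GRAY).astype(float)
    a=np.radians(yaw);Y=np.array([np.cos(a),np.sin(a),0]);X=np.cross(Y,[0,0,-1.]);P=np.array(P);pts=[]
    for u in us:
        v=v0
        while g[v,u]>=thr and v<300: v+=1
        A,b=g[v-1,u],g[v,u]; pts.append((u,v-1+(A-thr)/(A-b)))
    pts=np.array(pts); th=np.radians(np.linspace(-85,85,600))
    def res(q):
        C=P+X*q[0]+Y*q[1]+np.array([0,0,z])
        W=np.array([proj("wrist",C+.021*(np.cos(t)*X+np.sin(t)*Y),p) for t in th])
        return np.array([np.min(np.hypot(*(W-k).T)) for k in pts])
    s=least_squares(lambda q:res(q/1000),[.1,.1],diff_step=.1,loss="soft_l1",f_scale=.3);print(img,"mm",s.x,s.cost,len(pts), "thr",thr)
E
python3 - <<'E'
from fit import *
for thr in (45,60):
    fit("p2.pkl","pics/w2full.png",[.4896,-.2289,.0122],48.85,-.0122,range(228,278),188,thr)
    fit("p1.pkl","pics/w1full.png",[.489,-.2283,.1817],50.19,-.1817,range(242,267),145,thr)
    fit("p4.pkl","pics/w4full.png",[.6711,.0304,.1818],113.16,.0131,range(228,280),205,thr)
E
```

```text
pics/w2full.png mm [-2.05655337  0.35718903] 3.0920972945924956 50 thr 45
pics/w1full.png mm [-3.10659186  0.16108136] 0.889947179606163 25 thr 45
pics/w4full.png mm [-2.30066951 -0.27158294] 2.068289352072577 52 thr 45
pics/w2full.png mm [-1.75831213  0.24976353] 2.8397601386626716 50 thr 60
pics/w1full.png mm [-2.51528934  0.19659909] 0.7809679120489023 25 thr 60
pics/w4full.png mm [-2.07500012 -0.38443689] 1.8645660566824085 52 thr 60
```

Skirt-contour fits before and after grasping agree to about 0.2 mm, so the knob did not slip. The knob axis is at the TCP, with its underside at TCP + 13 mm. The target is shaft (0.6722, 0.0317) at tool yaw 114.3°.

```bash
python3 -c "
from h import *
to([.6722,.0317,.032],114.3)"
```

```text
t 13.78 yaw 113.06 pos [0.6709 0.0289 0.1822] j [-0.48  0.48  0.53  1.38 -0.24  1.35  2.02] F [-0.  -0.7 -1.4] grip 0.218 58.8
turn units [-0.003 -0.011 -0.207] shift units [-0.058  0.049  3.754] shift unturned [-0.062  0.052  3.754]
```

Readings are noisy at around 1 mm, so I'll average them.

Run:
```python
from h import *
import pickle
p4=pickle.load(open("p4.pkl","rb"));cc=lambda p:-np.array(p["R"]).T@np.array(p["t"])
P=[];C=[];Rv=[]
for i in range(16):
    camera("wrist"); o=get_obs(); P.append(o["position"]); q=camera_params("wrist"); C.append(cc(q)); Rv.append(Ro.from_matrix(q["R"]).as_rotvec())
P=np.array(P);C=np.array(C)
print("tcp",P.mean(0),P.std(0));print("cam",C.mean(0),C.std(0),"p4",cc(p4)-C.mean(0), "rot dev",np.std(Rv,0),Ro.from_matrix(p4["R"]).as_rotvec()-np.mean(Rv,0))
m=Ro.from_quat(o["ee_rot"]).as_matrix();print("cam in tool",m.T@(C.mean(0)-P.mean(0)))
for f in("p1.pkl","p2.pkl"):print(f,cc(pickle.load(open(f,"rb"))))
```

```text
tcp [0.67097439 0.02865434 0.18267188] [0.00011345 0.00045857 0.00011359]
cam [ 0.59865853 -0.00275845  0.35426651] [1.21509603e-04 3.86709847e-04 9.95131702e-05] p4 [ 0.00046281  0.00166245 -0.00074884] rot dev [0.00063492 0.00054139 0.00052404] [ 0.00235013 -0.00311179  0.00099514]
cam in tool [ 0.07884012 -0.00057261 -0.17159537]
p1.pkl [ 0.42880816 -0.17763264  0.35324354]
p2.pkl [ 0.43065449 -0.17683808  0.18374458]
```

Run:
```python
from h import *
p=camera_params("wrist"); n=camera("wrist")
a=cv2.cvtColor(cv2.imread("pics/w4full.png"),cv2.COLOR_BGR2GRAY).astype(np.float32)[150:205,228:283]
b=cv2.cvtColor(n,cv2.COLOR_RGB2GRAY).astype(np.float32)[150:205,228:283]
d,r=cv2.phaseCorrelate(a,b,cv2.createHanningWindow((55,55),cv2.CV_32F)); print(d,r)
f=lambda X,Y,z:atz("wrist",173+(X+.5)/5-.5+d[0],115+(Y+.5)/5-.5+d[1],z,p)[:2]
print("tip",f(410.5,321,.038),"collar",f(409.5,286.5,.009))
to([.6722,.0317,.032],114.3)
```

```text
(1.024107506004384, 0.1742273647730812) 0.9443189149432712
tip [0.67279603 0.03193567] collar [0.67186748 0.0315196 ]
t 14.63 yaw 113.05 pos [0.6711 0.0291 0.1826] j [-0.48  0.48  0.53  1.38 -0.24  1.35  2.02] F [-0.5 -0.1 -0.2] grip 0.216 58.8
turn units [ 0.001 -0.    -0.208] shift units [-0.052  0.048  3.764] shift unturned [-0.051  0.048  3.764]
```

Emit:
carry_out(commands=[[[-0.06,0.05,0,0,0,-0.2],[0,0,0.3,0,0,0],[0,0,0.3,0,0,0],[0,0,0.3,0,0,0],[0,0,0.3,0,0,0],[0,0,0.3,0,0,0],[0,0,0.3,0,0,0],[0,0,0.3,0,0,0],[0,0,0.3,0,0,0],[0,0,0.3,0,0,0],[0,0,0.3,0,0,0],[0,0,0.3,0,0,0],[0,0,0.2,0,0,0],[0,0,0.1,0,0,0],[0,0,0,0,0,0],[0,0,0,0,0,0],[0,0,0,0,0,0],[0,0,0,0,0,0]]])

```text
clock: 16.13
position: [0.6731, 0.0319, 0.0394]
ee_rot: [-0.21, 0.978, -0.0, 0.001]
ft_force: [0.5, -1.3, -1.1]
grip_width: 0.218
grasp_force: 58.7
```

Run:
```python
from h import *
P=[]
for i in range(6): camera("top"); P.append(get_obs()["position"])
print(np.mean(P,0),np.std(P,0)); to([.6724,.0317,.02],114.3)
p=camera_params("wrist"); n=camera("wrist")[:,:,::-1]
s=camera("side")[:,:,::-1]
w=np.clip(n[150:300,203:303].astype(float)*1.8,0,255).astype(np.uint8)
u,v=proj("side",np.array([.672,.032,.04])).astype(int);print(u,v)
s=np.clip(s[v-30:v+30,u-20:u+20].astype(float)*1.8,0,255).astype(np.uint8)
cv2.imwrite("pics/w5.png",np.hstack([cv2.resize(w,(400,600),interpolation=cv2.INTER_CUBIC),cv2.resize(s,(400,600),interpolation=cv2.INTER_CUBIC)]))
```

```text
[0.67275983 0.03194665 0.03901016] [1.29224177e-04 2.63252629e-05 1.92750426e-04]
t 16.43 yaw 114.25 pos [0.6726 0.0319 0.0388] j [-0.46  0.6   0.48  1.52 -0.3   1.1   2.08] F [-0.2 -1.  -1.1] grip 0.218 58.7
turn units [ 0.001  0.003 -0.008] shift units [ 0.007 -0.003  0.469] shift unturned [ 0.007 -0.004  0.469]
251 104
```

View pics/w5.png

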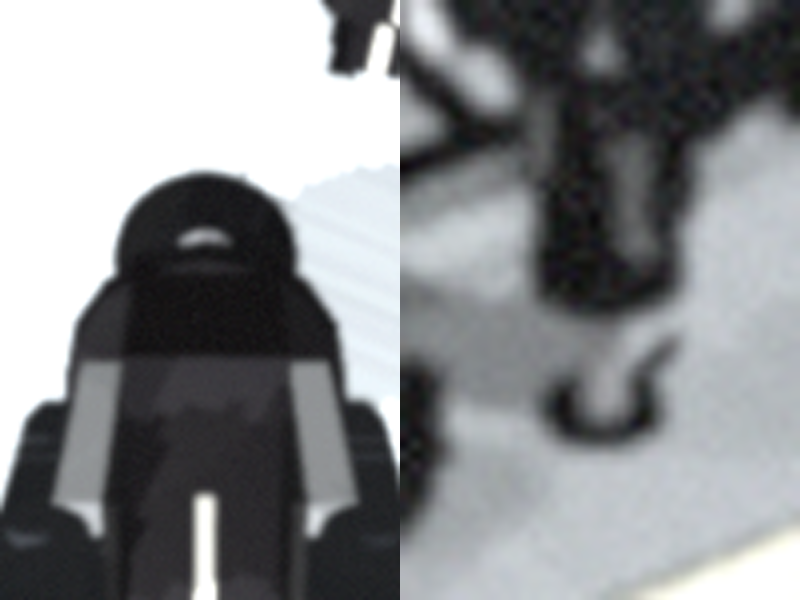

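Left (wrist): the held knob's bar (pads at columns 122 and 293, centre 207) lines up with the collar (centre 207) and the shaft. Right (side): the knob is above the shaft, with the tongue on the nose side. Descending under force watch.

Emit:
carry_out(commands=[[[0,0,0.1,0,0,0],[0,0,0.1,0,0,0],[0,0,0.1,0,0,0],[0,0,0.05,0,0,0],[0,0,0.05,0,0,0],[0,0,0.05,0,0,0],[0,0,0,0,0,0]]])

```text
clock: 17.12
position: [0.6723, 0.0319, 0.0201]
ee_rot: [-0.21, 0.978, 0.0, -0.0]
ft_force: [0.2, -0.3, -0.3]
grip_width: 0.218
grasp_force: 58.7
```

Emit:
carry_out(commands=[[[0,0,0.05,0,0,0],[0,0,0.05,0,0,0],[0,0,0.05,0,0,0],[0,0,0,0,0,0]]])

```text
clock: 17.45
position: [0.6722, 0.0319, 0.0141]
ee_rot: [-0.21, 0.978, 0.0, -0.0]
ft_force: [-0.7, 1.0, -0.4]
grip_width: 0.22
grasp_force: 58.7
```

No force 11 mm below first-contact height, so it is sliding on. Continuing.

Emit:
carry_out(commands=[[[0,0,0.05,0,0,0],[0,0,0.05,0,0,0],[0,0,0.05,0,0,0],[0,0,0.05,0,0,0],[0,0,0.03,0,0,0],[0,0,0,0,0,0]]])

```text
clock: 17.95
position: [0.6723, 0.0319, 0.005]
ee_rot: [-0.21, 0.978, 0.0, -0.0]
ft_force: [0.5, 0.2, -1.1]
grip_width: 0.22
grasp_force: 58.7
```

Emit:
carry_out(commands=[[[0,0,0.03,0,0,0],[0,0,0.03,0,0,0],[0,0,0,0,0,0]]])

```text
clock: 18.2
position: [0.6727, 0.0319, 0.003]
ee_rot: [-0.21, 0.978, 0.0, 0.0]
ft_force: [0.3, 0.1, -0.7]
grip_width: 0.224
grasp_force: 58.9
```

Emit:
carry_out(commands=[[[0,0,0.03,0,0,0],[0,0,0.03,0,0,0],[0,0,0,0,0,0],[0,0,0,0,0,0]]])

```text
clock: 18.53
position: [0.6727, 0.0319, 0.001]
ee_rot: [-0.21, 0.978, 0.0, 0.0]
ft_force: [-2.9, -0.9, 5.7]
grip_width: 0.218
grasp_force: 59.4
```

Emit:
carry_out(commands=[[[0,0,0.03,0,0,0],[0,0,0.03,0,0,0],[0,0,0,0,0,0],[0,0,0,0,0,0]]])

```text
clock: 18.87
position: [0.6728, 0.0319, -0.0011]
ee_rot: [-0.21, 0.978, 0.0, 0.0]
ft_force: [-3.1, -0.5, 6.4]
grip_width: 0.22
grasp_force: 59.7
```

Emit:
carry_out(commands=[[[0,0,0.03,0,0,0],[0,0,0.03,0,0,0],[0,0,0,0,0,0],[0,0,0,0,0,0]]])

```text
clock: 19.2
position: [0.6728, 0.0319, -0.0032]
ee_rot: [-0.21, 0.978, 0.0, 0.0]
ft_force: [-4.5, 0.7, 9.9]
grip_width: 0.224
grasp_force: 60.3
```

Emit:
carry_out(commands=[[[0,0,0.03,0,0,0],[0,0,0,0,0,0],[0,0,0,0,0,0],[0,0,0,0,0,0]]])

```text
clock: 19.53
position: [0.6729, 0.0319, -0.0034]
ee_rot: [-0.21, 0.978, 0.0, 0.0]
ft_force: [-8.4, -0.3, 17.7]
grip_width: 0.221
grasp_force: 61.5
```

Emit:
carry_out(commands=[[[0,0,0.03,0,0,0],[0,0,0,0,0,0],[0,0,0,0,0,0],[0,0,0,0,0,0]]])

```text
clock: 19.87
position: [0.673, 0.0319, -0.0036]
ee_rot: [-0.21, 0.978, 0.001, 0.001]
ft_force: [-12.4, -0.5, 27.3]
grip_width: 0.218
grasp_force: 62.5
```

The force rises with no further travel, so the hard stop is reached. The underside is at about 9.6 mm against 10 mm expected. I'll check it holds steady, then hand in.

Run:
```python
from h import *
for i in range(4): camera("side")
to([.6724,.0317,-.0036],114.3)
print(hand_in())
```

```text
t 20.07 yaw 114.24 pos [ 0.673   0.0319 -0.0036] j [-0.45  0.65  0.46  1.54 -0.32  1.03  2.1 ] F [-12.4  -0.   26.9] grip 0.218 62.5
turn units [ 0.007  0.013 -0.011] shift units [0.015 0.001 0.   ] shift unturned [0.015 0.    0.   ]
the job is handed in; nothing more can be done
None
```

The knob is on the D-shaft with its flat matched and was handed in at about 20 s, still gripped (about 62 N) and pressed to the valve's hard stop (about 27 N); no verdict came back.

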